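# Open the socket drawer of the bench tool chest

### The arm

A 7-joint arm with a two-finger parallel gripper is mounted at the origin on the work surface. World frame = base frame: x ahead of the robot, y to its left, z up, the work surface at z = 0. Lengths are in m, angles in rad, forces in N, time in s.
With the tool pointing down it reaches from about 0.4 to 0.85 m from the base axis. Payload 10.4 kg.
Tool frame: the origin (TCP) lies midway between the tips of the shut fingers; the grasp point (between the pads) lies 19 mm behind it; z points along the fingers, x is the direction in which the jaws open and shut, and the axes are right-handed (so a half turn about z gives the same grasp; the last joint's range is limited). The gripper opens to 85 mm and grips with 20 to 120 N. Pads are 22 mm wide; open, the fingers measure 114 mm over their backs; the gripper's body (76 mm by 85 mm) begins 54 mm behind the grasp point. The pads swing forward as they close: fully open they stand 13 mm farther back than shut.
Start: joints at [-1.36, 0.332, -0.065, 1.46, 0.022, 1.35, -0.088], TCP at [0.145, 0.608, 0.231] pointing down, gripper open.
Joint ranges: [-2.6, 2.6], [-0.5, 2.12], [-1.47, 1.34], [0.16, 2.42], [-1.27, 4.41], [0.06, 2.06], [-2.6, 2.6]. Speed limits (rad/s): [2.22, 2.22, 2.79, 2.79, 3.14, 3.14, 3.14].

### API

Orientations are given as a unit quaternion [x, y, z, w].
In Python, from workcell import monitor, eyes, ticket, models gives the robot as it stands.
- The arm moves only by the tool servo_tool, never from a script. Its argument "motion" is a list of rows, each a list of 7 numbers: the opening, from 0 (shut) to 1 (fully open), then the shift along the tool's x, y, z in m, then the turn, a rotation vector about the tool's x, y, z in degrees. In form: [[fingers, tx, ty, tz, rx, ry, rz], ...]. A call has 1 to 20 rows; each row is the pose to reach, as a shift and turn from the pose commanded when the call began, along the tool's axes at that moment; what a row does not reach only later rows make up. A row lasts 1/8 s, in which the tool goes at most 62.5 mm and 10.7 degrees, less where a joint would pass 70% of its speed; a pose out of reach is approached as far as the arm can. A call with a gripper value outside its range is refused whole. The fingers move at their own pace and stop on an object; "grip_force" is the grip in N (left out, the last holds). Time passes only in rows, so rows that repeat a pose let the fingers close. It gives the time, the measured TCP pose, the force and the opening at its end, in the units of the state.
- monitor.get_obs(): the state, without advancing time (a new reading comes with each control period).
- eyes.camera(name): name is "side" or "top"; returns (picture, depth): 384x512x3 uint8, blue, green, red; 384x512 float32, m along the optical axis (not along the pixel's ray), 0 where there is no reading.
- eyes.camera_info(name): a dict with "intrinsics" (3x3 intrinsics, pixels), "extrinsics" (4x4, takes a point from world to camera coordinates). Camera axes: x right, y down, z forward; pixel columns grow to the right and rows downward; lengths in m; the calibration is good to about 2 mm. A picture is of the moment at which its call begins. camera_info takes no time and is no camera call.
- ticket.hand_in(): hands the job in, once; it reports no verdict.
Trained networks look in the newest picture that a camera, given by its name, has taken for a name from the list of things; names that differ only in an ending like _2 or _b are one class to them, and where a whole thing is asked for, a point or a joint stands for the part that bears it (a point fixed in the world has none). Each returns a list of dicts, best first, with "confidence" (0 to 1); they miss things now and then, are a little off and sometimes report something else, mostly with a low value. They report only what shows in the picture. A call takes as long as a camera call.
- models.boxes_of(camera, thing): "point" ([x, y, z] in m, in the coordinates of the camera as it stood for that picture, good to about 4 mm: the middle of the surface that is visible of it).
The state is a dict: "clock": time; "joint_pos": joint angles; "joint_velocities": joint speeds; "tau": joint torques, N m; "position": TCP position; "ee_rot": TCP orientation; "ft_force": force on the tool from outside, world axes, zero at the start; "torque": the same for the moment, N m; "grip_width": opening from 0.0 (shut) to 1.0 (fully open).
Only numpy, scipy, OpenCV 4.12 (cv2) and the standard library are available. Lean on these libraries where they do the work, as an engineer would, in place of code of your own. Each camera call takes 0.05 s, during which the arm holds its last target. There are 200 camera calls.

### The job

Both small top drawers of the tool chest have been left ajar. First push the drawer of spanners fully home, so that the light chest never stands with two drawers far out; then hook a fingertip behind the front of the drawer of sockets, from inside, and draw it steadily, without jerking, all the way out to its stop. Do not pinch or push the socket drawer's front from outside, leave the loose things on and beside the chest as they are, and finish clear of everything.

Things in the scene. Friction and masses are not known exactly. Their poses are not given: they have to be found in the camera images.
- chest_face (a point): Middle of the top front edge of the blue steel tool chest, a fixed body 280 mm deep (x), 460 wide (y), 190 high, top clear but for a low dish and book at the rear; casing's face at x = 0. Axes: x into the chest, z up; yaw within 0.22 rad. Two half-width drawers fill its top row, 107 mm either side; which holds the sockets varies. The wide drawer below is locked; its pull juts 24 mm.
- socket_drawer (a joint): How far the socket drawer is out, m: 0 home, 0.18 at its stop; opens along the chest's -x; starts 0.065 to 0.11. Friction 3 N plus 12 N per m/s; stays where left. Three rows of upright steel sockets (tops 42 mm or more below the front's top edge) and a ratchet sit in black foam, fixed. Front 208 mm wide, 80 high, 16 thick, aluminium pull rolled forward along its top.
- socket_edge (a point): Middle of the top edge of the socket drawer's front, on its inner side, behind which the fingertip hooks. Moves with the drawer; 182 mm above the bench, 8 mm below the chest's top. Axes as the chest's (x into the chest). The gap from this inner side to the casing's face equals the joint value; the upper 35 mm of the inner face are free for fingertips, 190 mm wide.
- socket_front: Outer skin of the socket drawer's front with its pull: from 8 to 30 mm outside the inner side. Not to be pinched or pushed. Origin: 80 mm straight below socket_edge; axes as the chest's.
- spanner_drawer (a joint): How far the spanner drawer is out, m: 0 home, 0.18 at its stop; starts 0.065 to 0.11; same size, looks and friction as the socket drawer. Inside, six combination spanners lie flat in black foam, along the drawer, open jaws to the front, fixed.
- spanner_pull (a point): Middle of the outermost upper edge of the spanner drawer's aluminium pull, an upright strip 20 mm high (below this point) along the whole front; 182 mm above the bench, 30 mm outside the front's inner side. Moves with the drawer. Pushed along the chest's +x it shuts the drawer. Axes as the chest's.
- spray_can: Bystander: standing spray can, 58 mm across, 200 mm high, on the bench beside the chest. Origin: centre of its underside.
- bolt_jar: Bystander: standing jar, 68 mm across, 85 mm high, on the bench beside the chest. Origin: centre of its underside.
- ratchet: Bystander: ratchet handle, 200 mm long, 25 mm high, lying on the bench before the chest. Origin: on its underside, 57 mm from its head's end; its x points to the head.
- tape: Bystander: tape measure, about 72 by 68 mm, 34 mm high, lying on the bench before the chest. Origin: on its underside, under the centre of its round part.

How it is judged:
By the outcome, as a careful person would: the job done as asked, in the order asked, and still so for the second after the job is handed in, with the robot touching nothing.
It also fails if it takes over 45 s, if anything falls off the work surface, if the arm or the gripper's body presses on something with over 40 N, if the wrist force passes 120 N, or if a joint passes its speed limit or range.

## Working session

There is one attempt and no reset: what is moved stays moved. The work goes in short steps, Python scripts to look and compute and a tool call to move; the robot and the scene stay as the last step left them, time stands still between calls to the robot, and variables do not carry over. Pictures are saved under pics/ and viewed, about 8 in all and at most 12, crops included, and the job is handed in when it is done.

Besides the shell and the picture viewer there is one more tool, called after ">>>" as name(argument=value, ...), one argument or row to a line, values as JSON. servo_tool: Moves the arm, as the interface text tells. Its arguments: {"type":"object","properties":{"motion":{"type":"array"},"grip_force":{"type":"number"}},"required":["motion"]}

```bash
mkdir -p pics; ls; python3 - <<'E'
from workcell import monitor, eyes, models
import cv2, numpy as np
np.set_printoptions(precision=4,suppress=True)
o=monitor.get_obs(); print(o['clock'],o['position'],o['ee_rot'],o['grip_width'])
for c in('side','top'):
    p,d=eyes.camera(c); cv2.imwrite(f'pics/{c}0.png',p); np.savez(f'{c}0.npz',p=p,d=d)
    i=eyes.camera_info(c);E=np.array(i['extrinsics']);print(c,np.array(i['intrinsics']).tolist(),E)
    Ei=np.linalg.inv(E)
    for t in ['socket_drawer','socket_edge','spanner_drawer','spanner_pull','spray_can','bolt_jar','ratchet','tape','socket_front']:
        try:
            for r in models.boxes_of(c,t)[:2]:
                print(t,round(r['confidence'],2),(Ei@np.r_[r['point'],1])[:3])
        except Exception as e: print(t,e)
E
```

```text
pics
0.0 [0.1447 0.6076 0.2305] [ 0.7847  0.6198 -0.0005  0.0005] 0.9980323685747986
side [[387.2741181172471, 0.0, 257.93041706952755], [0.0, 387.2741181172471, 189.8586939779741], [0.0, 0.0, 1.0]] [[-0.8671 -0.498   0.0054  0.5019]
 [-0.2921  0.4998 -0.8154  0.296 ]
 [ 0.4034 -0.7087 -0.5789  0.7687]
 [ 0.      0.      0.      1.    ]]
socket_drawer 0.86 [ 0.6319 -0.2055  0.142 ]
socket_drawer 0.63 [0.5316 0.2541 0.06  ]
socket_edge 0.55 [ 0.6315 -0.1994  0.1417]
spanner_drawer 0.86 [0.5974 0.0382 0.1263]
spanner_pull 0.97 [0.5941 0.0355 0.1238]
spray_can 0.76 [ 0.5765 -0.3563  0.1138]
bolt_jar 0.65 [0.5299 0.2524 0.0611]
bolt_jar 0.52 [ 0.5717 -0.1994  0.1809]
ratchet 0.69 [ 0.4844 -0.2495  0.0164]
tape 0.82 [0.5279 0.0624 0.0371]
socket_front 0.76 [ 0.5699 -0.2052  0.1791]
socket_front 0.3 [ 0.6328 -0.2023  0.1409]
top [[452.48769732197877, 0.0, 252.7376504132936], [0.0, 452.48769732197877, 194.20348126272717], [0.0, 0.0, 1.0]] [[-0.0299 -0.9992  0.0255 -0.0147]
 [-0.9903  0.0261 -0.1368  0.6124]
 [ 0.136  -0.0293 -0.9903  1.2626]
 [ 0.      0.      0.      1.    ]]
socket_drawer 0.96 [ 0.6219 -0.1911  0.1357]
socket_edge 0.97 [ 0.6201 -0.1949  0.1424]
spanner_pull 0.63 [0.5863 0.0246 0.1204]
spray_can 0.68 [ 0.5832 -0.3606  0.182 ]
bolt_jar 0.64 [0.5411 0.2302 0.0862]
ratchet 0.93 [ 0.4841 -0.2664  0.0193]
tape 0.67 [ 0.4807 -0.2686  0.0169]
socket_front 0.77 [ 0.5711 -0.194   0.1831]
socket_front 0.65 [0.5873 0.0252 0.1195]
```

```bash
python3 - <<'E'
import cv2,numpy as np
a=cv2.imread('pics/top0.png');cv2.imwrite('pics/top0b.png',cv2.resize(a,(800,600)))
a=cv2.imread('pics/side0.png');cv2.imwrite('pics/side0b.png',cv2.resize(a,(800,600)))
E
```

```text
(no output)
```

View pics/top0b.png

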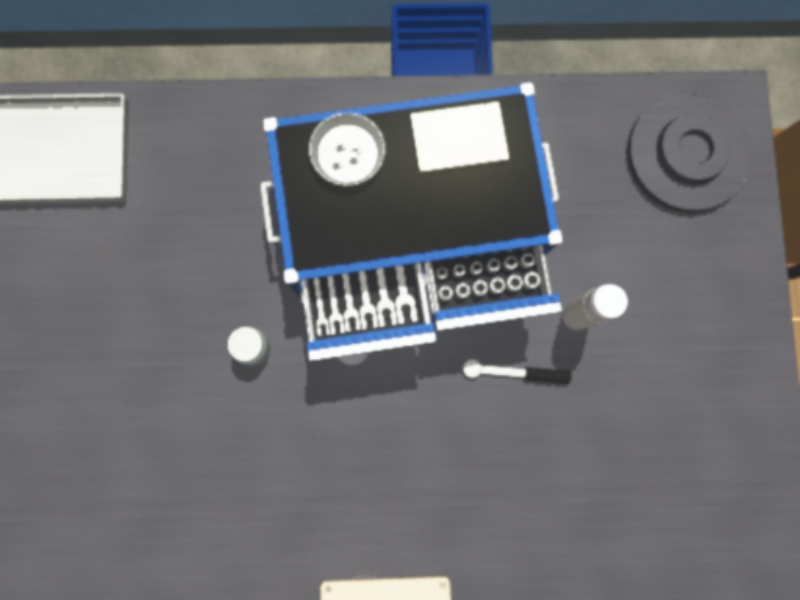

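View pics/side0b.png

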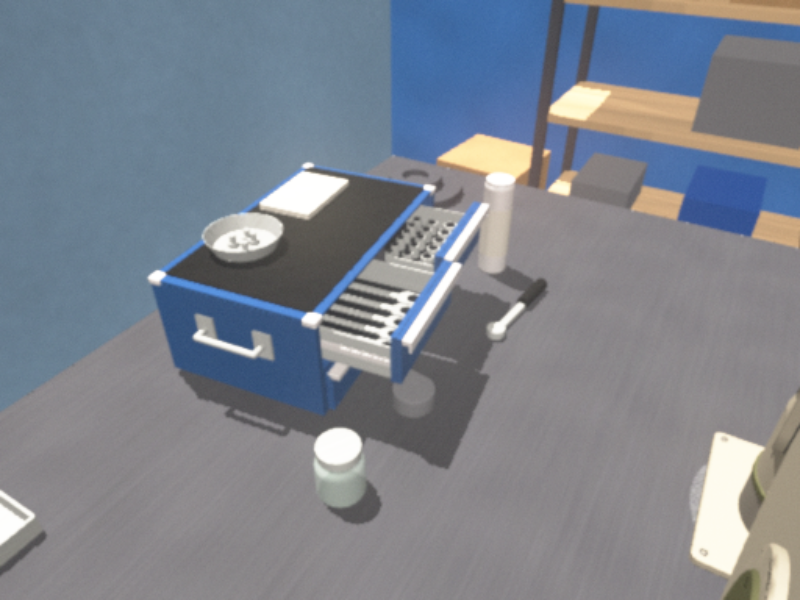

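The pictures show the spanner drawer on the left (front at top-view pixels ~310–435, 345) and the socket drawer on the right (~437–560, 312). The can stands at (608,300), just beyond the socket front's right end. The jar is at (247,345), the tape is under the spanner front, and the ratchet is at (515,372).

```bash
cat > geo.py <<'E'
import numpy as np,cv2
from workcell import eyes
np.set_printoptions(precision=4,suppress=True)
def cloud(c,d):
    i=eyes.camera_info(c);K=np.array(i['intrinsics']);Ei=np.linalg.inv(np.array(i['extrinsics']))
    v,u=np.mgrid[:d.shape[0],:d.shape[1]]
    P=np.stack([(u-K[0,2])/K[0,0]*d,(v-K[1,2])/K[1,1]*d,d,np.ones_like(d)],-1)@Ei.T
    P=P[...,:3]; P[d<=0]=np.nan; return P
E
python3 - <<'E'
from geo import *
for c in('top','side'):
    f=np.load(f'{c}0.npz');P=cloud(c,f['d'])
    z=P[...,2]
    m=(abs(z-.19)<.012)&(P[...,0]>.5)&(P[...,0]<1.1)&(abs(P[...,1]+.1)<.4)
    n,l,s,_=cv2.connectedComponentsWithStats(m.astype(np.uint8))
    k=1+np.argmax(s[1:,4]); q=P[l==k]
    print(c,n,'top z',np.median(q[:,2]),q[:,2].std(),cv2.minAreaRect(q[:,:2].astype(np.float32)))
    # refine yaw by box on higher-than-.186
    r=cv2.minAreaRect(q[:,:2].astype(np.float32));print(cv2.boxPoints(r))
    for k in range(1,n):
        if s[k,4]>40: 
            q=P[l==k]; print(k,s[k],np.median(q,0),cv2.boxPoints(cv2.minAreaRect(q[:,:2].astype(np.float32))).tolist())
# jar/can tops
f=np.load('top0.npz');P=cloud('top',f['d'])
for lo,hi,x,y in((.19,.21,.58,-.36),(.07,.1,.54,.235),(.01,.03,.48,-.26)):
    m=(P[...,2]>lo)&(P[...,2]<hi)&(np.hypot(P[...,0]-x,P[...,1]-y)<(.12 if lo<.02 else .06)); q=P[m]; print(len(q),q.mean(0),q.min(0),q.max(0))
E
```

```text
top 20 top z 0.18991999281763272 0.003481402208010931 ((0.79954993724823, -0.06083106994628906), (0.2837483882904053, 0.46416008472442627), 7.035035133361816)
[[ 0.6303  0.1521]
 [ 0.6872 -0.3085]
 [ 0.9688 -0.2738]
 [ 0.9119  0.1869]]
1 [  169    54   191   128 15142] [ 0.7727 -0.0647  0.1899] [[0.6303195953369141, 0.1521255373954773], [0.6871681213378906, -0.30854010581970215], [0.9687802791595459, -0.2737876772880554], [0.9119317531585693, 0.18687796592712402]]
4 [ 201   77   42   40 1198] [0.8494 0.0457 0.1941] [[0.7938692569732666, -0.004554707556962967], [0.8996566534042358, -0.00969294086098671], [0.9048405885696411, 0.09703558683395386], [0.7990531921386719, 0.1021738201379776]]
17 [377 183  24  22 370] [ 0.5838 -0.3734  0.1988] [[0.550101637840271, -0.3927224278450012], [0.6005110740661621, -0.4106810688972473], [0.6187320947647095, -0.3595350384712219], [0.5683226585388184, -0.34157639741897583]]
18 [278 188  81  23 911] [ 0.5755 -0.1953  0.1819] [[0.5475418567657471, -0.09449708461761475], [0.573341965675354, -0.30156251788139343], [0.6036628484725952, -0.29778459668159485
[... 945 characters left out ...]
43763733]]
9 [ 249  129   64   91 1259] [ 0.5393 -0.0367  0.1821] [[0.4875493049621582, 0.1125229075551033], [0.5738397836685181, -0.30419161915779114], [0.6186366081237793, -0.2949153780937195], [0.5323461294174194, 0.12179914116859436]]
11 [134 142  44  19 509] [0.8599 0.0346 0.1943] [[0.8059395551681519, 0.07594645023345947], [0.813621997833252, -0.010849421843886375], [0.9056402444839478, -0.0027047768235206604], [0.8979578018188477, 0.08409109711647034]]
358 [ 0.5848 -0.3769  0.1993] [ 0.5591 -0.4039  0.1905] [ 0.6104 -0.3513  0.2076]
379 [0.5406 0.2365 0.0844] [0.5116 0.208  0.073 ] [0.5693 0.2658 0.0914]
437 [ 0.4788 -0.2612  0.0189] [ 0.4573 -0.3549  0.0101] [ 0.5062 -0.1549  0.0298]
```

>>> servo_tool(
  motion=[
    [0, -0.02, 0.018, 0, 0, 0, 0],
    [0, -0.05, 0.045, 0, 0, 0, -2],
    [0, -0.085, 0.076, 0, 0, 0, -4],
    [0, -0.12, 0.107, 0, 0, 0, -6],
    [0, -0.155, 0.138, 0, 0, 0, -7.5],
    [0, -0.19, 0.169, 0, 0, 0, -9],
    [0, -0.225, 0.2, 0, 0, 0, -10.5],
    [0, -0.26, 0.232, 0, 0, 0, -12],
    [0, -0.295, 0.263, 0, 0, 0, -13.5],
    [0, -0.33, 0.294, 0, 0, 0, -15],
    [0, -0.365, 0.325, 0, 0, 0, -16.5],
    [0, -0.4, 0.356, 0, 0, 0, -18],
    [0, -0.435, 0.387, 0, 0, 0, -19],
    [0, -0.47, 0.419, 0, 0, 0, -20],
    [0, -0.495, 0.441, 0, 0, 0, -20.4],
    [0, -0.51, 0.454, 0, 0, 0, -20.4],
    [0, -0.51, 0.454, 0, 0, 0, -20.4],
  ],
)

```text
clock: 3.12
position: [0.4686, 0.0055, 0.2314]
ee_rot: [0.664, 0.748, 0.0, 0.0]
ft_force: [0.1, 0.2, 0.6]
grip_width: 0.003
```

>>> servo_tool(
  motion=[
    [0, 0, 0, 0.02, 0, 0, 0],
    [0, 0, 0, 0.045, 0, 0, 0],
    [0, 0, 0, 0.065, 0, 0, 0],
    [0, 0, 0.01, 0.065, 0, 0, 0],
    [0, 0, 0.022, 0.065, 0, 0, 0],
    [0, 0, 0.032, 0.065, 0, 0, 0],
    [0, 0, 0.04, 0.065, 0, 0, 0],
    [0, 0, 0.048, 0.065, 0, 0, 0],
    [0, 0, 0.058, 0.065, 0, 0, 0],
    [0, 0, 0.068, 0.065, 0, 0, 0],
    [0, 0, 0.078, 0.065, 0, 0, 0],
    [0, 0, 0.088, 0.065, 0, 0, 0],
    [0, 0, 0.098, 0.065, 0, 0, 0],
    [0, 0, 0.108, 0.065, 0, 0, 0],
    [0, 0, 0.116, 0.065, 0, 0, 0],
    [0, 0, 0.123, 0.065, 0, 0, 0],
    [0, 0, 0.129, 0.065, 0, 0, 0],
    [0, 0, 0.133, 0.065, 0, 0, 0],
    [0, 0, 0.133, 0.065, 0, 0, 0],
  ],
)

```text
clock: 5.5
position: [0.6008, 0.0227, 0.1663]
ee_rot: [0.663, 0.749, 0.0, 0.001]
ft_force: [0.3, -0.2, 0.3]
grip_width: 0.002
```

```bash
cat > look.py <<'E'
from geo import *
import sys
from workcell import monitor
u=np.array([.9925,.1225]);v=np.array([-.1225,.9925]);o=np.array([.6604,-.0777])
ob=monitor.get_obs();t=ob['position'];w=t[:2]-o
print('t',ob['clock'],'tcp chest',w@u,w@v,t[2],'F',ob['ft_force'],ob['ee_rot'])
for c in ('top','side'):
    p,d=eyes.camera(c);cv2.imwrite(f'pics/{c}{sys.argv[1]}.png',cv2.resize(p,(800,600)))
    P=cloud(c,d);X=(P[...,:2]-o)@u;Y=(P[...,:2]-o)@v;Z=P[...,2]
    for n,a,b in(('span',.01,.205),('sock',-.205,-.01)):
        m=(abs(Z-.182)<.004)&(X<-.003)&(X>-.23)&(Y>a)&(Y<b)
        if m.sum(): print(c,n,m.sum(),np.percentile(X[m],[2,10,50,90,98]))
E
python3 look.py 1
```

```text
t 5.5 tcp chest -0.0468059694146447 0.10695803328163533 0.16625200992630085 F [ 0.311  -0.1735  0.3326] [0.6626 0.7489 0.0002 0.0005]
top span 188 [-0.0337 -0.0312 -0.0194 -0.007  -0.0046]
top sock 817 [-0.1132 -0.1108 -0.0984 -0.0865 -0.084 ]
side span 439 [-0.0547 -0.035  -0.0215 -0.0077 -0.0049]
side sock 429 [-0.1142 -0.1128 -0.0998 -0.0872 -0.0846]
```

>>> servo_tool(
  motion=[
    [0, 0, 0.002, 0, 0, 0, 0],
    [0, 0, 0.004, 0, 0, 0, 0],
    [0, 0, 0.005, 0, 0, 0, 0],
    [0, 0, 0.006, 0, 0, 0, 0],
    [0, 0, 0.006, 0, 0, 0, 0],
  ],
)

```text
clock: 6.22
position: [0.6054, 0.0232, 0.1663]
ee_rot: [0.663, 0.749, -0.001, -0.001]
ft_force: [-8.6, -1.2, 4.6]
grip_width: -0.001
```

```bash
python3 look.py 2
```

```text
t 6.225 tcp chest -0.04221520387243299 0.10688380065737167 0.16633042355515354 F [-8.5978 -1.2175  4.6238] [ 0.6628  0.7488 -0.0007 -0.0007]
top span 171 [-0.0293 -0.0271 -0.0162 -0.0053 -0.0034]
top sock 805 [-0.1133 -0.1109 -0.0986 -0.0863 -0.084 ]
side span 402 [-0.0508 -0.0304 -0.0191 -0.0063 -0.0036]
side sock 427 [-0.1141 -0.1127 -0.0997 -0.087  -0.0843]
```

>>> servo_tool(
  motion=[
    [0, 0, 0.001, 0, 0, 0, 0],
    [0, 0, 0.002, 0, 0, 0, 0],
    [0, 0, 0.002, 0, 0, 0, 0],
  ],
)

```text
clock: 6.7
position: [0.6054, 0.0232, 0.1663]
ee_rot: [0.663, 0.749, -0.002, -0.003]
ft_force: [-20.5, -2.9, 14.1]
grip_width: 0.003
```

>>> servo_tool(
  motion=[
    [0, 0, -0.01, 0, 0, 0, 0],
    [0, 0, -0.03, 0, 0, 0, 0],
    [0, 0, -0.04, -0.01, 0, 0, 0],
    [0, 0, -0.04, -0.04, 0, 0, 0],
    [0, 0, -0.04, -0.07, 0, 0, 0],
    [0, -0.01, -0.04, -0.08, 0, 0, 0],
    [0, -0.04, -0.035, -0.08, 0, 0, 0],
    [0, -0.075, -0.025, -0.08, 0, 0, 0],
    [0, -0.115, -0.015, -0.08, 0, 0, 0],
    [0, -0.155, -0.003, -0.08, 0, 0, 0],
    [0, -0.19, -0.003, -0.08, 0, 0, 0],
    [0, -0.21, -0.003, -0.08, 0, 0, 0],
    [0, -0.214, -0.003, -0.08, 0, 0, 0],
    [0, -0.214, -0.003, -0.08, 0, 0, 0],
  ],
)

```text
clock: 8.45
position: [0.6315, -0.1878, 0.2462]
ee_rot: [0.662, 0.749, 0.0, -0.0]
ft_force: [0.1, 0.8, 0.4]
grip_width: 0.002
```

```bash
python3 look.py 3
```

```text
t 8.45 tcp chest -0.042136891772197 -0.10570360497375302 0.24618424424453303 F [0.0614 0.806  0.3662] [ 0.6622  0.7493  0.0003 -0.0002]
top span 720 [-0.0293 -0.0273 -0.0167 -0.0056 -0.0035]
top sock 147 [-0.1132 -0.1101 -0.0969 -0.086  -0.0841]
side span 607 [-0.0305 -0.0294 -0.018  -0.0061 -0.0038]
side sock 433 [-0.1143 -0.1128 -0.0998 -0.087  -0.0845]
```

View pics/side3.png

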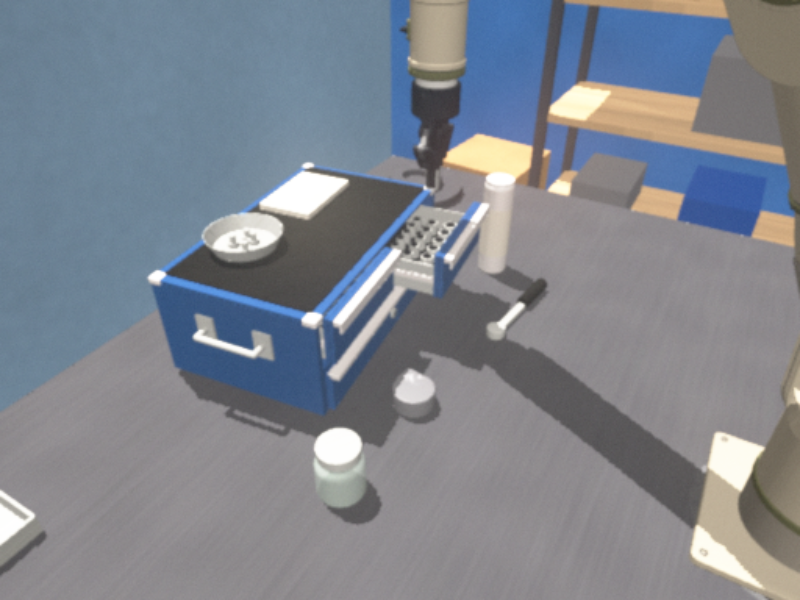

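The side view shows the spanner front flush (front at ~(365,285)), the fingers above the socket gap at (430,185), and the can, ratchet, tape and jar unmoved. Next I lower the fingers behind the front and make slow contact.

>>> servo_tool(
  motion=[
    [0, 0, 0, 0.02, 0, 0, 0],
    [0, 0, 0, 0.05, 0, 0, 0],
    [0, 0, 0, 0.075, 0, 0, 0],
    [0, 0, 0, 0.087, 0, 0, 0],
    [0, 0, 0, 0.089, 0, 0, 0],
    [0, 0, -0.006, 0.089, 0, 0, 0],
    [0, 0, -0.014, 0.089, 0, 0, 0],
    [0, 0, -0.02, 0.089, 0, 0, 0],
    [0, 0, -0.024, 0.089, 0, 0, 0],
    [0, 0, -0.026, 0.089, 0, 0, 0],
    [0, 0, -0.028, 0.089, 0, 0, 0],
    [0, 0, -0.03, 0.089, 0, 0, 0],
    [0, 0, -0.032, 0.089, 0, 0, 0],
  ],
)

```text
clock: 10.18
position: [0.5996, -0.1927, 0.1572]
ee_rot: [0.663, 0.749, 0.0, 0.0]
ft_force: [2.5, 1.4, -0.9]
grip_width: 0.0
```

>>> servo_tool(
  motion=[
    [0, 0, -0.003, 0, 0, 0, 0],
    [0, 0, -0.007, 0, 0, 0, 0],
    [0, 0, -0.012, 0, 0, 0, 0],
    [0, 0, -0.018, 0, 0, 0, 0],
    [0, 0, -0.024, 0, 0, 0, 0],
    [0, 0, -0.03, 0, 0, 0, 0],
    [0, 0, -0.036, 0, 0, 0, 0],
    [0, 0, -0.042, 0, 0, 0, 0],
    [0, 0, -0.048, 0, 0, 0, 0],
    [0, 0, -0.054, 0, 0, 0, 0],
    [0, 0, -0.06, 0, 0, 0, 0],
    [0, 0, -0.066, 0, 0, 0, 0],
    [0, 0, -0.071, 0, 0, 0, 0],
    [0, 0, -0.076, 0, 0, 0, 0],
    [0, 0, -0.08, 0, 0, 0, 0],
    [0, 0, -0.084, 0, 0, 0, 0],
    [0, 0, -0.087, 0, 0, 0, 0],
    [0, 0, -0.089, 0, 0, 0, 0],
    [0, 0, -0.09, 0, 0, 0, 0],
  ],
)

```text
clock: 12.55
position: [0.5102, -0.2038, 0.1573]
ee_rot: [0.663, 0.749, 0.0, -0.0]
ft_force: [2.7, -0.5, -3.2]
grip_width: 0.003
```

```bash
python3 look.py 4
```

```text
t 12.55 tcp chest -0.16455539353068493 -0.10674066392989717 0.15729684139991237 F [ 2.7369 -0.5225 -3.157 ] [ 0.6626  0.749   0.     -0.    ]
top span 721 [-0.0294 -0.0272 -0.0163 -0.0057 -0.0036]
top sock 291 [-0.203  -0.2004 -0.1876 -0.1765 -0.1744]
side span 602 [-0.0304 -0.0294 -0.0178 -0.0062 -0.0036]
side sock 474 [-0.2042 -0.2021 -0.1892 -0.1758 -0.166 ]
```

>>> servo_tool(
  motion=[
    [0, 0, -0.001, 0, 0, 0, 0],
    [0, 0, -0.002, 0, 0, 0, 0],
    [0, 0, -0.003, 0, 0, 0, 0],
    [0, 0, -0.004, 0, 0, 0, 0],
    [0, 0, -0.005, 0, 0, 0, 0],
    [0, 0, -0.006, 0, 0, 0, 0],
    [0, 0, -0.007, 0, 0, 0, 0],
    [0, 0, -0.007, 0, 0, 0, 0],
  ],
)

```text
clock: 13.65
position: [0.5046, -0.2044, 0.1574]
ee_rot: [0.662, 0.749, 0.001, 0.001]
ft_force: [11.0, -2.2, -6.8]
grip_width: -0.004
```

>>> servo_tool(
  motion=[
    [0, 0, -0.0005, 0, 0, 0, 0],
    [0, 0, -0.001, 0, 0, 0, 0],
    [0, 0, -0.001, 0, 0, 0, 0],
  ],
)

```text
clock: 14.02
position: [0.5046, -0.2045, 0.1574]
ee_rot: [0.662, 0.749, 0.001, 0.002]
ft_force: [15.7, -2.9, -11.1]
grip_width: -0.0
```

The TCP holds still while the force climbs, so the drawer is at its stop. I'll unload inward, lift out and clear.

>>> servo_tool(
  motion=[
    [0, 0, 0.003, 0, 0, 0, 0],
    [0, 0, 0.01, 0, 0, 0, 0],
    [0, 0, 0.02, 0, 0, 0, 0],
    [0, 0, 0.022, 0, 0, 0, 0],
    [0, 0, 0.022, -0.02, 0, 0, 0],
    [0, 0, 0.022, -0.06, 0, 0, 0],
    [0, 0, 0.022, -0.1, 0, 0, 0],
    [0, 0, 0.022, -0.14, 0, 0, 0],
    [0, 0, 0.022, -0.16, 0, 0, 0],
    [0, 0, 0.022, -0.16, 0, 0, 0],
    [0, 0, 0.022, -0.16, 0, 0, 0],
  ],
)

```text
clock: 15.4
position: [0.5238, -0.2019, 0.3162]
ee_rot: [0.663, 0.749, -0.0, -0.001]
ft_force: [-0.1, 0.1, -0.2]
grip_width: -0.002
```

```bash
python3 look.py 5
```

```text
t 15.4 tcp chest -0.15077771846534316 -0.10651436035385811 0.3161662845244539 F [-0.1379  0.1383 -0.1821] [ 0.6626  0.749  -0.0003 -0.0007]
top span 725 [-0.0294 -0.0272 -0.0163 -0.0056 -0.0036]
top sock 424 [-0.2087 -0.2061 -0.1942 -0.1822 -0.1799]
side span 609 [-0.0305 -0.0293 -0.0175 -0.0057 -0.0033]
side sock 459 [-0.2098 -0.2079 -0.1954 -0.1828 -0.1801]
```

View pics/side5.png

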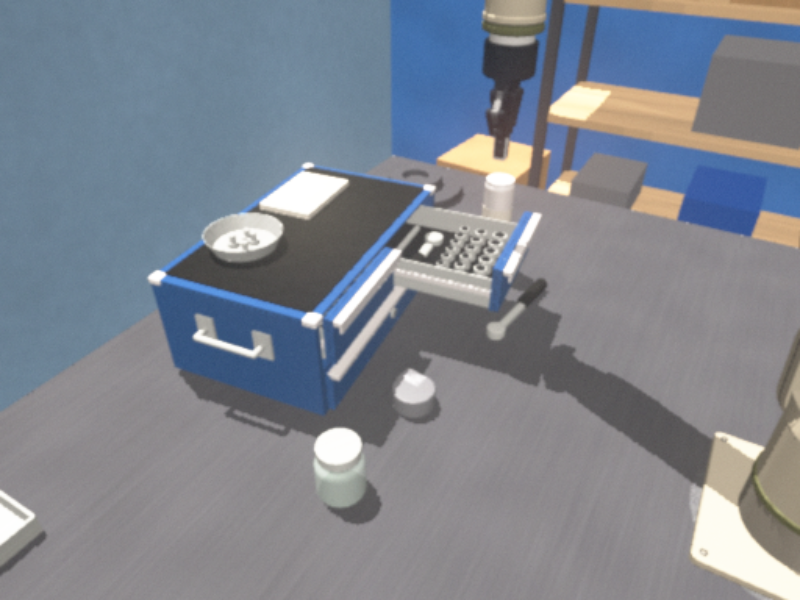

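The side view shows the socket drawer fully out (front at ~(515,260)), with the spanner drawer home. The can (498,200), ratchet (515,310), tape (413,393) and jar (340,465) are where they were, and the gripper is clear above.

```bash
python3 -c "
from workcell import ticket; print(ticket.hand_in())"
```

```text
the job is handed in; nothing more can be done
None
```

I pushed the spanner drawer fully home. Then, with the shut fingertips hooked behind the socket drawer's front from inside, I drew it slowly out to its stop, lifted clear and handed the job in. The arm took 15.4 s.

- **Spanner drawer:** it did not move under a 20 N push. Both cameras put its front flush with the casing, to within 1 mm.
- **Socket drawer:** the depth images put it at about 0.180 m. At the stop the fingertips stayed put while the force rose from 11 N to 16 N.
- **Loose things:** in the last side picture the can, jar, ratchet, tape, dish and book look unmoved. I judged this by eye and did not measure their positions again.
- **Finish:** the gripper was about 0.13 m above the drawers and clear of everything, with the wrist force near zero. No final check failed or disagreed.

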